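# Demould a mortar prism with the spring ejector

### The arm

A 6-joint arm with a two-finger parallel gripper is mounted at the origin on a cart in front of the work surface, level with it; the furniture and walls round the work are solid. World frame = base frame: x ahead of the robot, y to its left, z up, the work surface at z = 0. Lengths are in mm, angles in rad, forces in N, time in s.
With the tool pointing down it reaches from about 400 to 925 mm from the base axis. Payload 12.5 kg.
Tool frame: the origin (TCP) lies midway between the tips of the shut fingers; the grasp point (between the pads) lies 19 mm behind it; z points along the fingers, y is the line along which they close (so a half turn about z gives the same grasp; the last joint's range is limited). The gripper opens to 95 mm and grips with 3 to 60 N. Pads are 20 mm wide; open, the fingers measure 119 mm over their backs; the gripper's body (75 mm by 180 mm) begins 59 mm behind the grasp point.
Start: joints at [-1.292, 0.491, 1.559, -0, 1.092, -0.106], TCP at [234.632, -579.305, 214.661] pointing down, gripper open.
Joint ranges: [-3.1, 3.1], [-0.84, 2.19], [0.05, 2.79], [-1.13, 4.28], [0.06, 2.93], [-2.69, 2.69]. Speed limits (rad/s): [2.22, 2.22, 2.79, 3.14, 3.14, 3.14].

### API

Orientations are given as [roll, pitch, yaw] about the fixed x, y, z axes, in that order (R = Rz(yaw) Ry(pitch) Rx(roll)).
In Python, from cell import * gives the robot as it stands.
- The arm moves only by the tool servo_tool, never from a script. Its argument "moves" is one flat list of numbers, 5 for each row, row after row: the shift along the world's x, y, z as a fraction of full scale, then the turn about the world's z as a fraction of full scale, then the opening, from 0 (shut) to 1 (fully open). A call has 1 to 12 rows; each row is the pose to reach, as a shift and turn from the pose commanded when the call began, turning the shorter way round; what a row does not reach only later rows make up. Full scale, the value 1, is 400 mm for a shift and 180 degrees for a turn. A row lasts 1/12 s, in which the tool goes at most 41.7 mm and 7.16 degrees, less where a joint would pass 70% of its speed; a pose out of reach is approached as far as the arm can. A call with a number of a shift or a turn outside -1 to 1 is refused whole. A call with a gripper value outside its range is refused whole. The fingers move at their own pace and stop on an object; the grip force is fixed at half the most. Time passes only in rows, so rows that repeat a pose let the fingers close. It gives the time, the measured TCP pose, the force, the opening and the grip force at its end, in the units of the state.
- state(): the state, without advancing time (a new reading comes with each control period).
- read_camera(name): name is "side" or "top" or "wrist"; returns (picture, depth): 480x640x3 uint8, blue, green, red; 480x640 float32, mm along the optical axis (not along the pixel's ray), 0 where there is no reading.
- get_calibration(name): a dict with "K" (3x3 intrinsics, pixels), "R" (3x3) and "t" (3): a world point X has camera coordinates R X + t. Camera axes: x right, y down, z forward; pixel columns grow to the right and rows downward; lengths in mm; the calibration is good to about 2 mm. A picture is of the moment at which its call begins: read the wrist's pose just before it. get_calibration takes no time and is no camera call; for the wrist camera it gives the pose at the moment of the call.
- job_done(): hands the job in; it is judged then, once.
The state is a dict: "t": time; "joints": joint angles; "qvel": joint speeds; "tau": joint torques, N m; "eef_pos": TCP position; "tcp_rot": TCP orientation; "ft_force": force on the tool from outside, world axes, zero at the start; "moment": the same for the moment, N m; "opening": opening from 0.0 (shut) to 1.0 (fully open); "grip_force": force on a finger pad.
Only numpy, scipy, OpenCV 4.12 (cv2) and the standard library are available. Lean on these libraries where they do the work, as an engineer would, in place of code of your own. Each camera call takes 0.05 s, during which the arm holds its last target. There are 200 camera calls.

### The job

Demould the mortar prism: fold the blue end gate of the mould right down until it lies level and leave it there, then press the red ejector button fully home so that the prism is pushed out over the gate, and let the button spring back. Lift the prism out and lay it flat, same side up, on the middle of the empty half of the curing rack, lengthwise beside the two cubes. It is freshly set and brittle, so set it down on the bars rather than drop it, and leave the cubes, the brush and the tape measure where they are.

Things in the scene. Friction and masses are not known exactly. Their poses are not given: they have to be found in the camera images.
- mould: Steel prism mould, bolted down; origin: centre of its underside on the bench. Base 130 x 196 x 12 mm. Channel along its y, 42 mm wide, open on top, from y = -86 mm (mouth, shut by the gate) to +86 mm; floor 28 mm above the bench; side walls 16 mm thick (outer faces x = +-37 mm), tops 69 mm above the bench. The ejector is at the +y end.
- mould_mouth (a point): Point on the hinge axis of the gate, at the middle of the lower edge of the mould's mouth: mould frame (0, -86, 28) mm. The hinge axis is parallel to the mould's x axis.
- gate (a joint): Blue end gate, plate 8 mm thick, 71 mm from hinge to free end, 64 mm wide (lip beyond 42 mm: 46 mm wide). Closed, the lip stands 30 mm above prism and walls. Radians: 0 = upright, shut; starts 0 to 0.2; 1.57 = level, inner face flush with the channel floor; stop 1.59. Free end folds towards the mould's -y. Stiff friction hinge: stays where put, about 7 N at the lip.
- gate_lip (a point): Point on the inner face of the gate (the face towards the prism), on its centre line, 66 mm from the hinge and 5 mm below the free end.
- ejector (a joint): Spring ejector, metres pressed: 0 = out (at rest), 0.12 = fully home (stop). The red button travels towards the mould's -y; a plate in the channel, about 1 mm behind the prism, pushes the prism out by the same travel. Spring 3 to 8 N, with the prism's friction 7 to 16 N in all (blocked while the gate is shut). Springs back by itself when released.
- ejector_button (a point): Centre of the outer, flat face of the red round palm button (44 mm diameter, 22 mm thick, 48 mm above the bench); the face looks along the mould's +y, 260 mm from the mould's origin at rest. Space beyond it is free.
- prism: Pale mortar prism 40 x 160 x 40 mm (x, y, z), about 0.55 kg, lying in the channel along the mould's y. Origin: centre of its underside.
- rack: Low fixed curing rack, metal frame 240 (x) x 200 (y) mm with steel bars 24 mm apart that run along its y. Origin: centre of its underside on the bench. Things stand on the bars, 34 mm above the bench; the frame rim is lower (28 mm). The two cubes stand on its -y half.
- rack_free (a point): Centre of the empty half of the rack at the height of the bar tops: rack frame (0, 45, 34) mm. The prism is to lie here with its long side along the rack's x axis (either way round).
- cube_a: 50 mm mortar cube standing on the rack, centre about 100 mm to the -y side of rack_free, towards the rack's -x. Origin: centre of its underside. To be left alone.
- cube_b: 50 mm mortar cube standing on the rack, centre about 100 mm to the -y side of rack_free, towards the rack's +x. Origin: centre of its underside. To be left alone.
- brush: Flat brush with a red handle, 52 x 220 x 14 mm, lying behind the mould. To be left alone.
- tape: Yellow and black tape measure, 59 x 83 x 31 mm, lying behind the rack. To be left alone.

How it is judged (in metres and radians):
On the way, in this order (a step that is already met when the one before it is completed fails the run):
1. the gate is folded down level while the prism is still in the mould (value of joint gate above 1.47 rad and y of prism in the frame of mould above -0.02 m), for 0.2 s.
2. the ejector is pressed home and has pushed the prism out over the gate (value of joint ejector above 0.112 m and y of prism in the frame of mould below -0.105 m and z of prism in the frame of mould below 0.036 m), for 0.1 s.
At the end, for the whole second after the job is handed in: The prism lies at rest on the bars of the rack, same side up, its centre within 30 mm of rack_free and its length within 0.2 rad of the rack's x axis; the ejector button is back out (below 10 mm), the gate still folded down (above 1.47 rad) (horizontal distance between prism and rack_free below 0.03 m and angle between the y axis of prism and the x axis of rack, either way round below 0.2 rad and angle between prism's own z axis and vertical below 0.08 rad and z of prism in the frame of rack between 0.029 and 0.039 m and linear speed of prism below 0.02 m/s and value of joint ejector below 0.01 m and value of joint gate above 1.47 rad); the robot touches nothing.
It fails at once if a cube, the brush or the tape measure is moved by more than 25 mm (distance of any of cube_a, cube_b, brush, tape from where it was at the start of the episode above 0.025 m).
It fails at once if the prism is tipped over (angle between prism's own z axis and vertical above 0.6 rad).
It fails at once if the prism falls on the bench (height (world z) of prism below 0.015 m).
It fails at once if the prism is dropped: let go over the rack more than 20 mm above the bars (horizontal distance between prism and rack_free below 0.12 m and z of prism in the frame of rack above 0.054 m and contact force between the fingers and prism below 0.5 N).
It also fails if it takes over 64 s, if anything falls off the work surface, if the arm or the gripper's body presses on something with over 40 N, if the wrist force passes 120 N, or if a joint passes its speed limit or range.

## Working session

There is one attempt and no reset: what is moved stays moved. The work goes in short steps, Python scripts to look and compute and a tool call to move; the robot and the scene stay as the last step left them, time stands still between calls to the robot, and variables do not carry over. Pictures are saved under pics/ and viewed, at most 10 in all, crops included, and the job is handed in when it is done.

Besides the shell and the picture viewer there is one more tool, called after "Request:" by a JSON object that holds its "op" and its "data". servo_tool: Moves the arm, as the interface text tells. Its arguments: {"type":"object","properties":{"moves":{"type":"array"}},"required":["moves"]}

```bash
mkdir -p pics; python3 - <<'E'
from cell import *
import cv2,numpy as np
print(state())
for n in("top","side"):
    p,d=read_camera(n);cv2.imwrite(f"pics/{n}0.png",p);np.save(f"{n}0.npy",d)
    c=get_calibration(n);np.savez(f"{n}_c.npz",**c);print(c)
E
```

```text
{'t': 0.0, 'joints': array([-1.29161726e+00,  4.91549208e-01,  1.55948788e+00, -6.66562102e-06,
        1.09167009e+00, -1.05579044e-01]), 'qvel': array([-0.00165799,  0.00091134,  0.00021882,  0.00112307,  0.000801  ,
        0.00097219]), 'tau': array([-3.41326857e-03, -6.12652016e+01, -2.58184719e+01,  6.91384356e-02,
        4.81949409e-02, -1.41122696e-04]), 'eef_pos': array([ 234.54526258, -579.04604231,  214.05493962]), 'tcp_rot': array([-3.14048371e+00, -1.11573156e-04,  3.84761122e-01]), 'ft_force': array([-0.45023404,  0.02814312, -0.22905551]), 'moment': array([ 0.00107374, -0.0245874 ,  0.00590929]), 'grip_force': 0.0, 'opening': 0.9996831315800906}
{'K': array([[454.17403554,   0.        , 315.31440601],
       [  0.        , 454.17403554, 236.99266669],
       [  0.        ,   0.        ,   1.        ]]), 'R': array([[ 5.33318634e-03, -9.99692922e-01, -2.41995680e-02],
       [-9.81627550e-01, -6.17966993e-04, -1.90806109e-01],
       [ 1.90732562e-01,  2.47725672e-02, -9.81329409e-01]]), 't': array([ -42.31925784,  623.42394065, 1042.32228866])}
{'K': array([[575.94578105,   0.        , 321.00146728],
       [  0.        , 575.94578105, 239.94376531],
       [  0.        ,   0.        ,   1.        ]]), 'R': array([[-0.94274968, -0.3334627 ,  0.00506619],
       [-0.15423488,  0.422476  , -0.89315488],
       [ 0.29569349, -0.84280286, -0.44972069]]), 't': array([ 545.71227662,  173.45674111, 1172.37492827])}
```

View pics/top0.png

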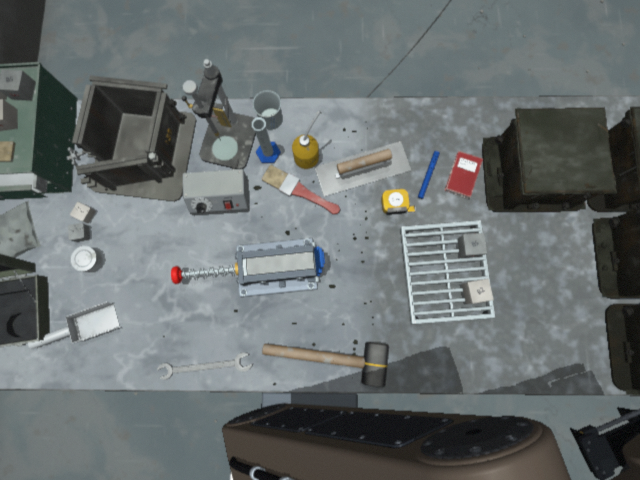

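View pics/side0.png

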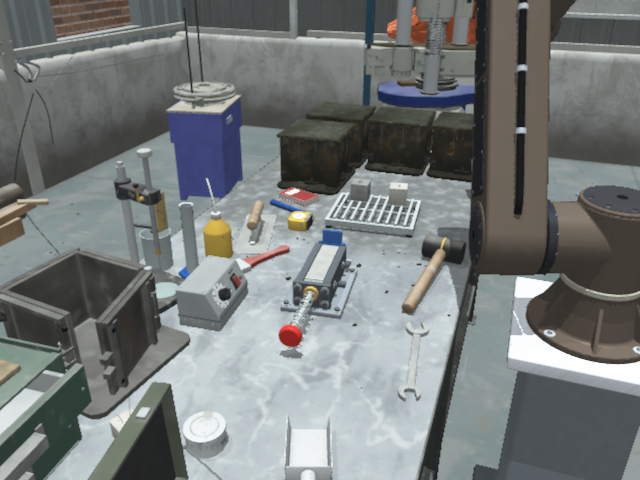

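The top view shows the mould at about (280,265), with its blue gate at (320,261) and the red button at (176,274). The rack is at about (448,272) with the cubes on its right half. I'll enlarge crops to measure.

```bash
python3 - <<'E'
import cv2
p=cv2.imread("pics/top0.png")
cv2.imwrite("pics/m.png",cv2.resize(p[230:305,165:335],None,fx=4.7,fy=4.7,interpolation=cv2.INTER_CUBIC))
cv2.imwrite("pics/r.png",cv2.resize(p[210:330,395:500],None,fx=5,fy=5,interpolation=cv2.INTER_CUBIC))
E
```

```text
(no output)
```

View pics/m.png

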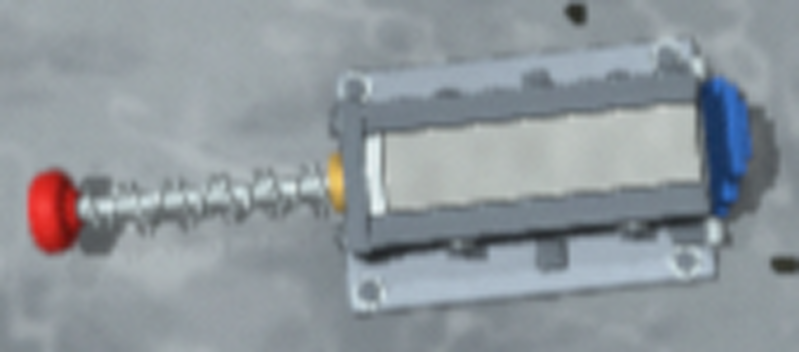

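View pics/r.png

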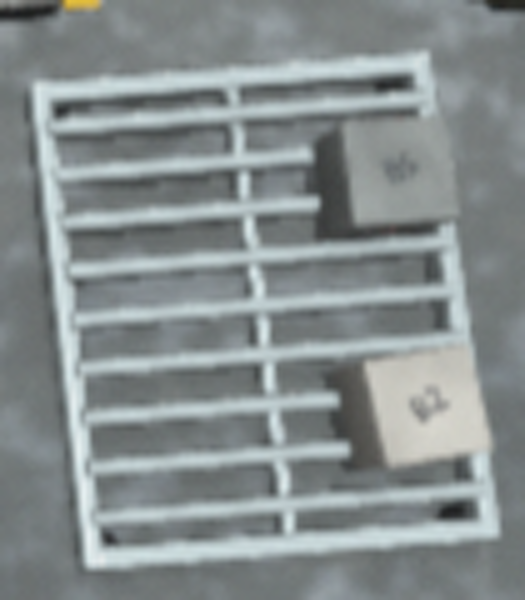

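The mould crop shows the prism top with corners (386,135), (700,102), (702,182), (385,213) and the button at (52,211). The rack crop shows outer rim corners (33,82), (430,53), (498,535), (88,568).

```bash
cat > h.py <<'E'
import numpy as np
def ray(c,uv,z):
    u,v=uv; d=c["R"].T@np.linalg.solve(c["K"],[u,v,1.]); o=-c["R"].T@c["t"]
    return o+d*(z-o[2])/d[2]
def yawof(v): return np.arctan2(v[1],v[0])
E
python3 - <<'E'
from h import *
np.set_printoptions(precision=1,suppress=True)
c=dict(np.load("top_c.npz")); d=np.load("top0.npy")
def f(pts,s,ox,oy,z): return np.array([ray(c,((x+.5)/s-.5+ox,(y+.5)/s-.5+oy),z) for x,y in pts])
P=f([(386,135),(700,102),(702,182),(385,213)],4.7,165,230,68)
B=f([(340,75),(690,38),(717,275),(357,314)],4.7,165,230,12)
b=f([(35,212),(52,211),(78,208)],4.7,165,230,48)
g=f([(705,80),(722,212),(742,85),(750,140),(738,190)],4.7,165,230,99)
R=f([(33,82),(430,53),(498,535),(88,568)],5,395,210,28)
for n,q in(("P",P),("B",B),("R",R)):
    print(n,q.tolist().__len__(),"\n",q,"mean",q.mean(0)," sides",[float(np.linalg.norm(q[i]-q[(i+1)%4]).round(1)) for i in range(4)])
    l=(q[0]+q[3]-q[1]-q[2]);w=q[0]+q[1]-q[2]-q[3]
    print(" yaw from y",np.arctan2(-l[0],l[1]).round(4),"from x",np.arctan2(w[1],w[0]).round(4))
print("btn",b,"\ngate",g)
# depth cloud checks
v,u=np.mgrid[0:480,0:640]
X=np.linalg.solve(c["K"],np.stack([u.ravel()*d.ravel(),v.ravel()*d.ravel(),d.ravel()]))
W=(c["R"].T@(X-c["t"][:,None])).T.reshape(480,640,3); np.save("W.npy",W)
import cv2
img=cv2.imread("pics/top0.png")
h=cv2.cvtColor(img,cv2.COLOR_BGR2HSV)
m=np.zeros((480,640),bool);m[245:285,310:335]=1
m&=(h[...,1]>150)&(h[...,0]>100)&(h[...,0]<130)
q=W[m];print("gate cloud",len(q),q.min(0),q.max(0)); print(q[q[:,2]>80].mean(0))
m=np.zeros((480,640),bool);m[260:290,165:188]=1;m&=(h[...,1]>150)&((h[...,0]<10)|(h[...,0]>170))
print("btn cloud",W[m].mean(0),W[m].min(0),W[m].max(0))
for y,x in((263,270),(266,300)):print(W[y,x])
print("cubes",W[244,475],W[292,480])
E
```

```text
P 4 
 [[569.8 123.3  68. ]
 [587.  -36.6  68. ]
 [546.1 -37.9  68. ]
 [529.9 122.4  68. ]] mean [558.2  42.8  68. ]  sides [160.8, 41.0, 161.1, 39.8]
 yaw from y 0.1039 from x 0.0262
B 4 
 [[610.5 159.3  12. ]
 [631.  -29.4  12. ]
 [503.7 -44.5  12. ]
 [482.6 145.4  12. ]] mean [556.9  57.7  12. ]  sides [189.8, 128.2, 191.0, 128.7]
 yaw from y 0.1095 from x 0.1134
R 4 
 [[ 657.8 -254.    28. ]
 [ 672.6 -451.5   28. ]
 [ 436.  -468.7   28. ]
 [ 419.4 -273.    28. ]] mean [ 546.4 -361.8   28. ]  sides [198.0, 237.2, 196.5, 239.1]
 yaw from y 0.0795 from x 0.076
btn [[532.1 307.8  48. ]
 [532.7 299.   48. ]
 [534.3 285.5  48. ]] 
gate [[593.  -39.9  99. ]
 [527.5 -48.6  99. ]
 [590.5 -58.2  99. ]
 [563.1 -62.2  99. ]
 [538.3 -56.4  99. ]]
gate cloud 190 [533.  -61.8  33.9] [597.8 -36.7  99. ]
[568.5 -53.9  93.9]
btn cloud [530.9 293.6  63.1] [513.7 284.   46. ] [549.4 305.6  72.7]
[558.9  67.4  66. ]
[551.5  -4.6  68.5]
cubes [ 602.2 -415.3   84.8] [ 490.2 -419.5   85.8]
```

Request:
{"op": "servo_tool", "data": {"moves": [0.4,0.76,0.16,0.2,0,0.4,0.76,0.16,0.2,0,0.4,0.76,0.16,0.2,0,0.4,0.76,0.16,0.2,0,0.4,0.76,0.16,0.2,0,0.4,0.76,0.16,0.2,0,0.4,0.76,0.16,0.2,0,0.4,0.76,0.16,0.2,0,0.4,0.76,0.16,0.2,0,0.4,0.76,0.16,0.2,0]}}

```text
t: 0.93
eef_pos: [395.9, -272.5, 279.5]
tcp_rot: [3.14, -0.0, 1.017]
ft_force: [1.3, -0.9, 0.4]
opening: 0.355
grip_force: 0.0
```

Request:
{"op": "servo_tool", "data": {"moves": [0.412,0.76,0,0.212,0,0.412,0.76,0,0.212,0,0.412,0.76,0,0.212,0,0.412,0.76,0,0.212,0,0.412,0.76,0,0.212,0,0.412,0.76,0,0.212,0,0.412,0.76,0,0.212,0,0.412,0.76,0,0.212,0,0.412,0.76,0,0.212,0,0.412,0.76,0,0.212,0,0.412,0.76,0,0.212,0]}}

```text
t: 1.85
eef_pos: [559.3, 28.3, 277.9]
tcp_rot: [-3.14, 0.0, 1.68]
ft_force: [-0.4, 0.6, 0.3]
opening: 0.007
grip_force: 0.0
```

```bash
python3 - <<'E'
from cell import *
import cv2,numpy as np
c=get_calibration("wrist");p,d=read_camera("wrist");cv2.imwrite("pics/w1.png",p);np.save("w1.npy",d);np.savez("w1_c.npz",**c)
s=state();print(s["eef_pos"],s["tcp_rot"],s["joints"])
E
```

```text
[559.02604825  27.66158551 278.17308395] [-3.14052622e+00  1.73323291e-04  1.67892270e+00] [-6.83968025e-02  3.38049508e-01  1.63413354e+00 -3.88638656e-04
  1.17042906e+00 -1.76371430e-01]
```

View pics/w1.png

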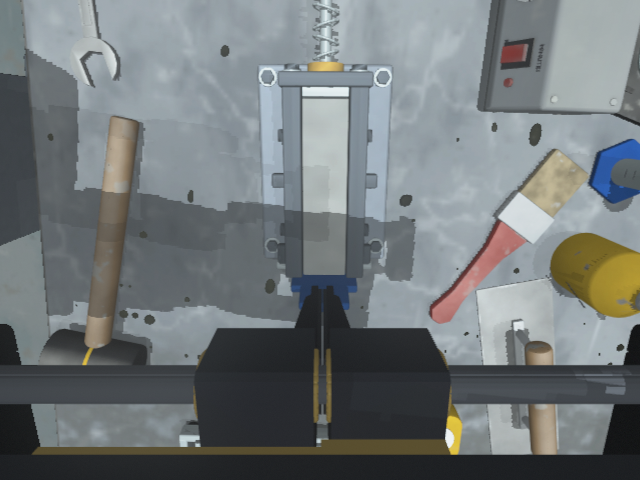

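The wrist view shows the mould aligned with the tool, the prism from (302,97) to (347,275), the base's far edge at v≈66, and the gate at (291–356, 276–305).

```bash
python3 - <<'E'
from h import *
import cv2
np.set_printoptions(precision=1,suppress=True)
c=dict(np.load("w1_c.npz"));d=np.load("w1.npy")
for n,z,pts in(("prism",68,[(302,97),(349,97),(301,275),(347,275)]),("base far",12,[(259,66),(395,66)]),("wall outer",69,[(283,275),(365,275),(280,84),(370,84)])):
    q=np.array([ray(c,p,z) for p in pts]);print(n,q)
v,u=np.mgrid[0:480,0:640]
X=np.linalg.solve(c["K"],np.stack([u.ravel()*d.ravel(),v.ravel()*d.ravel(),d.ravel()]))
W=(c["R"].T@(X-c["t"][:,None])).T.reshape(480,640,3)
print([W[y,x] for y,x in((100,325),(180,325),(265,325),(71,325))])
h=cv2.cvtColor(cv2.imread("pics/w1.png"),cv2.COLOR_BGR2HSV)
m=np.zeros((480,640),bool);m[270:312,285:362]=1;m&=(h[...,1]>150)&(h[...,0]>100)&(h[...,0]<130)&(d>0)
# mould frame with yaw .108, centre of prism x
q=W[m];a=.108;o=np.array([557.,50.])
l=np.c_[(q[:,:2]-o)@[np.cos(a),np.sin(a)],(q[:,:2]-o)@[-np.sin(a),np.cos(a)],q[:,2]]
for z in range(20,110,8):
    s=l[(l[:,2]>=z)&(l[:,2]<z+8)]
    if len(s):print(z,len(s),s.min(0),s.max(0))
E
```

```text
prism [[532.7 124.   68. ]
 [572.1 128.3  68. ]
 [547.  -35.7  68. ]
 [590.5 -30.9  68. ]]
base far [[486.6 149.5  12. ]
 [615.1 163.5  12. ]]
wall outer [[530.  -37.1  69. ]
 [607.4 -28.7  69. ]
 [513.5 132.2  69. ]
 [588.2 140.4  69. ]]
[array([552.2, 123.8,  66. ]), array([559.7,  56.5,  67. ]), array([568.7, -23.9,  65.9]), array([549.7, 146.3,  69.1])]
68 1 [-27.1 -97.3  68.2] [-27.1 -97.3  68.2]
92 23 [ -19.  -105.9   94.2] [  23.5 -100.5   97.7]
```

Request:
{"op": "servo_tool", "data": {"moves": [0.02,-0.125,0,0,0,0.02,-0.125,0,0,0,0.02,-0.125,-0.1,0,0,0.02,-0.125,-0.2,0,0,0.02,-0.125,-0.3,0,0,0.02,-0.125,-0.4,0,0,0.02,-0.125,-0.46,0,0,0.02,-0.125,-0.5,0,0,0.02,-0.125,-0.5,0,0,0.02,-0.125,-0.5,0,0]}}

```text
t: 2.73
eef_pos: [567.0, -22.6, 78.6]
tcp_rot: [-3.14, -0.0, 1.677]
ft_force: [-1.0, 0.3, -0.0]
opening: 0.002
grip_force: 0.0
```

Request:
{"op": "servo_tool", "data": {"moves": [0.001,-0.012,0,0,0,0.002,-0.024,0,0,0,0.004,-0.036,0,0,0,0.005,-0.048,0,0,0,0.006,-0.06,0,0,0,0.0075,-0.072,0,0,0,0.009,-0.084,0,0,0,0.01,-0.096,0,0,0,0.011,-0.104,0,0,0,0.011,-0.104,0,0,0]}}

```text
t: 3.57
eef_pos: [571.6, -63.1, 79.3]
tcp_rot: [3.141, -0.001, 1.678]
ft_force: [-1.3, 4.0, 0.7]
opening: 0.002
grip_force: 1.9
```

Request:
{"op": "servo_tool", "data": {"moves": [0.001,-0.008,-0.012,0,0,0.001,-0.015,-0.025,0,0,0.002,-0.022,-0.037,0,0,0.003,-0.03,-0.05,0,0,0.003,-0.03,-0.063,0,0,0.003,-0.03,-0.075,0,0,0.003,-0.03,-0.088,0,0,0.003,-0.03,-0.1,0,0,0.003,-0.03,-0.11,0,0,0.003,-0.03,-0.117,0,0,0.003,-0.03,-0.123,0,0,0.003,-0.03,-0.123,0,0]}}

```text
t: 4.57
eef_pos: [574.5, -76.3, 30.8]
tcp_rot: [3.138, 0.002, 1.679]
ft_force: [0.3, -1.6, 2.7]
opening: 0.005
grip_force: 1.3
```

Request:
{"op": "servo_tool", "data": {"moves": [0,0,-0.004,0,0,0,0,-0.008,0,0,0,0,-0.012,0,0,0,0,-0.012,0,0]}}

```text
t: 4.9
eef_pos: [574.6, -76.3, 27.4]
tcp_rot: [3.137, 0.002, 1.679]
ft_force: [-2.1, -4.0, 19.6]
opening: 0.007
grip_force: 9.9
```

Request:
{"op": "servo_tool", "data": {"moves": [0,0,0.05,0,0,0,0,0.15,0,0,-0.02,0.15,0.25,0,0,-0.04,0.25,0.35,0,0,-0.04,0.35,0.45,0,0,-0.04,0.4,0.5,0,0,-0.04,0.4,0.5,0,0,-0.04,0.4,0.5,0,0]}}

```text
t: 5.57
eef_pos: [558.0, 88.5, 230.3]
tcp_rot: [3.133, -0.0, 1.682]
ft_force: [0.3, 0.3, 0.3]
opening: 0.006
grip_force: 0.0
```

```bash
python3 - <<'E'
from cell import *
from h import *
import cv2
np.set_printoptions(precision=1,suppress=True)
c=get_calibration("wrist");p,d=read_camera("wrist");cv2.imwrite("pics/w2.png",p)
print(state()["eef_pos"])
v,u=np.mgrid[0:480,0:640]
X=np.linalg.solve(c["K"],np.stack([u.ravel()*d.ravel(),v.ravel()*d.ravel(),d.ravel()]))
W=(c["R"].T@(X-c["t"][:,None])).T.reshape(480,640,3)
h=cv2.cvtColor(p,cv2.COLOR_BGR2HSV)
q=W[(h[...,1]>150)&(h[...,0]>100)&(h[...,0]<130)&(d>0)]
a=.105;o=np.array([560.,50.])
l=np.c_[(q[:,:2]-o)@[np.cos(a),np.sin(a)],(q[:,:2]-o)@[-np.sin(a),np.cos(a)],q[:,2]]
l=l[(abs(l[:,0])<40)&(l[:,1]>-175)&(l[:,1]<-70)]
for y in range(-170,-70,8):
    s=l[(l[:,1]>=y)&(l[:,1]<y+8)]
    if len(s):print(y,len(s),np.median(s,0),s.min(0),s.max(0))
E
```

```text
[557.8  87.4 228.6]
```

View pics/w2.png

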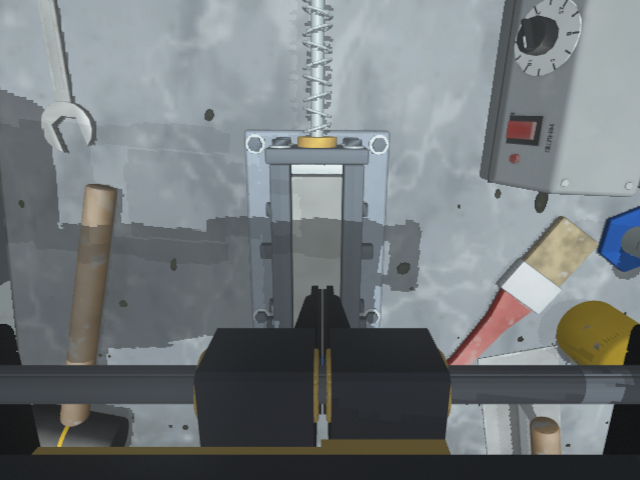

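The gate is outside this view (the fingers hide it), so I'll check it with the fixed cameras once I'm over by the button.

Request:
{"op": "servo_tool", "data": {"moves": [-0.07,0.615,-0.27,0,0,-0.07,0.615,-0.27,0,0,-0.07,0.615,-0.27,0,0,-0.07,0.615,-0.27,0,0,-0.07,0.615,-0.27,0,0,-0.07,0.615,-0.27,0,0,-0.07,0.615,-0.27,0,0,-0.07,0.615,-0.27,0,0,-0.07,0.615,-0.27,0,0,-0.07,0.615,-0.27,0,0]}}

```text
t: 6.45
eef_pos: [529.4, 329.7, 116.5]
tcp_rot: [-3.141, 0.0, 1.678]
ft_force: [-0.4, 0.5, -0.2]
opening: -0.002
grip_force: 0.0
```

```bash
cat >> h.py <<'E'
import cv2
def cloud(n):
    from cell import get_calibration,read_camera
    c=get_calibration(n);p,d=read_camera(n)
    v,u=np.mgrid[0:480,0:640]
    X=np.linalg.solve(c["K"],np.stack([u.ravel()*d.ravel(),v.ravel()*d.ravel(),d.ravel()]))
    return p,d,(c["R"].T@(X-c["t"][:,None])).T.reshape(480,640,3)
def loc(q,a=.105,o=(560.,50.)):
    e=q[...,:2]-np.array(o)
    return np.stack([e@[np.cos(a),np.sin(a)],e@[-np.sin(a),np.cos(a)],q[...,2]],-1)
E
python3 - <<'E'
from cell import *
from h import *
np.set_printoptions(precision=1,suppress=True)
print(state()["eef_pos"])
for n in("top","side"):
    p,d,W=cloud(n);cv2.imwrite(f"pics/{n}1.png",p);h=cv2.cvtColor(p,cv2.COLOR_BGR2HSV)
    l=loc(W);m=(h[...,1]>150)&(h[...,0]>100)&(h[...,0]<130)&(d>0)&(abs(l[...,0])<40)&(l[...,1]>-175)&(l[...,1]<-70)
    l=l[m];print(n,len(l))
    for y in range(-170,-70,8):
        s=l[(l[:,1]>=y)&(l[:,1]<y+8)]
        if len(s):print(y,len(s),np.median(s,0),s.min(0),s.max(0))
    if n=="top":
        z=cv2.resize(p[230:305,165:335],None,fx=4.7,fy=4.7,interpolation=cv2.INTER_CUBIC);cv2.imwrite("pics/m2.png",z)
E
```

```text
[529.4 329.7 116.5]
top 589
-162 31 [  -1.8 -156.3   25.4] [ -23.6 -158.4   22. ] [  18.7 -154.2   31.2]
-154 55 [  -3.4 -150.    26.8] [ -23.8 -153.8   22.1] [  18.7 -146.2   32.3]
-146 57 [  -3.  -142.1   26.4] [ -23.2 -146.    21.2] [  17.5 -138.    32.3]
-138 58 [  -3.2 -133.9   26.8] [ -24.2 -137.9    0. ] [  18.8 -130.    29.8]
-130 79 [  -3.9 -126.    26.6] [ -31.6 -129.9   -0.2] [  26.6 -122.1   30.9]
-122 81 [  -2.9 -118.    27.1] [ -32.8 -121.9   21.4] [  27.3 -114.1   31.1]
-114 81 [  -4.3 -109.9   27.6] [ -32.3 -114.    23.1] [  27.9 -106.1   32.5]
-106 82 [  -4.2 -101.7   27.9] [ -36.  -105.9   -5.5] [ 29.3 -98.   32.2]
-98 65 [ -0.3 -95.   27.7] [-35.7 -97.8  21.1] [ 32.9 -92.1  32.6]
side 0
```

View pics/m2.png

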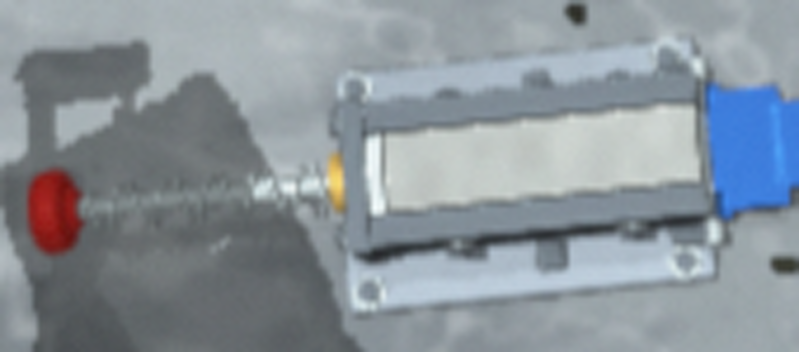

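The gate lies level (z ≈ 27 all along it, lip out to -157) and the prism hasn't moved. Now I'll press the button.

Request:
{"op": "servo_tool", "data": {"moves": [0,0,-0.08,0,0,0,0,-0.16,0,0,0,0,-0.212,0,0,0,0,-0.212,0,0,0,0,-0.212,0,0]}}

```text
t: 6.97
eef_pos: [529.4, 330.1, 32.0]
tcp_rot: [-3.141, 0.0, 1.678]
ft_force: [0.3, 0.3, 0.3]
opening: 0.002
grip_force: 0.0
```

Request:
{"op": "servo_tool", "data": {"moves": [0.003,-0.028,0,0,0,0.006,-0.056,0,0,0,0.009,-0.084,0,0,0,0.012,-0.112,0,0,0,0.015,-0.14,0,0,0,0.018,-0.168,0,0,0,0.021,-0.196,0,0,0,0.024,-0.224,0,0,0,0.027,-0.252,0,0,0,0.03,-0.28,0,0,0,0.033,-0.308,0,0,0,0.033,-0.308,0,0,0]}}

```text
t: 7.97
eef_pos: [543.1, 206.7, 33.7]
tcp_rot: [3.139, -0.001, 1.678]
ft_force: [-0.3, 8.2, -4.3]
opening: 0.008
grip_force: 3.8
```

Contact at about 8 N. I'll creep on towards the stop.

Request:
{"op": "servo_tool", "data": {"moves": [0.001,-0.01,0,0,0,0.002,-0.018,0,0,0,0.0025,-0.025,0,0,0,0.0025,-0.025,0,0,0]}}

```text
t: 8.3
eef_pos: [543.8, 199.9, 33.7]
tcp_rot: [3.138, -0.004, 1.678]
ft_force: [-1.7, 25.8, -4.0]
opening: 0.007
grip_force: 13.0
```

Request:
{"op": "servo_tool", "data": {"moves": [0,-0.006,0,0,0,0,-0.008,0,0,0,0,-0.008,0,0,0]}}

```text
t: 8.55
eef_pos: [543.9, 199.6, 33.8]
tcp_rot: [3.136, -0.007, 1.678]
ft_force: [-3.3, 49.8, -7.3]
opening: 0.008
grip_force: 25.1
```

```bash
python3 - <<'E'
from cell import *
from h import *
np.set_printoptions(precision=1,suppress=True)
p,d,W=cloud("top");cv2.imwrite("pics/top3.png",p)
l=loc(W,o=(558.5,50.));h=cv2.cvtColor(p,cv2.COLOR_BGR2HSV)
m=(abs(l[...,0])<35)&(l[...,2]>60)&(l[...,2]<75)&(l[...,1]<-90)&(l[...,1]>-260)
q=l[m];print(len(q),q.min(0),q.max(0),np.median(q,0))
print(cv2.minAreaRect(q[:,:2].astype(np.float32)))
cv2.imwrite("pics/m3.png",cv2.resize(p[220:310,215:385],None,fx=4.7,fy=4.7,interpolation=cv2.INTER_CUBIC))
E
```

```text
818 [ -19.8 -206.1   60.3] [ 20.9 -90.   74.7] [  -0.1 -147.7   66.5]
((0.5528717041015625, -148.05833435058594), (116.0893783569336, 40.57901382446289), 89.92678833007812)
```

View pics/m3.png

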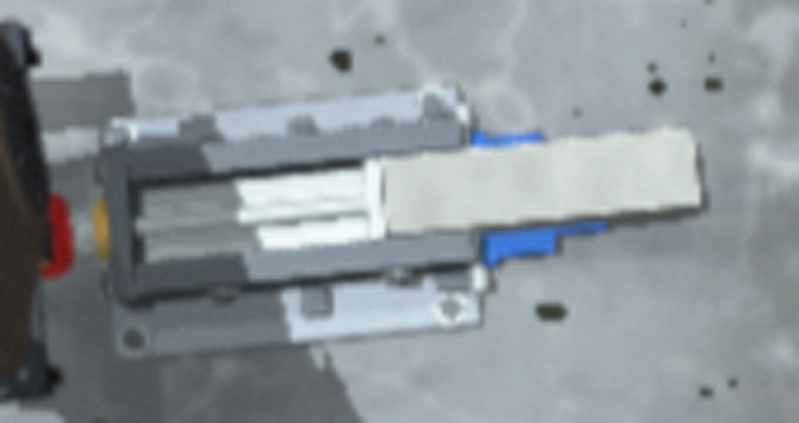

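The prism is fully out, straight over the gate, with its centre at local y ≈ -126. I'll release the button and go round to the prism.

Request:
{"op": "servo_tool", "data": {"moves": [-0.005,0.04,0,0,0,-0.01,0.1,0,0,0,-0.017,0.16,0,0,0,-0.023,0.22,0,0,0,-0.03,0.28,0,0,0,-0.035,0.34,0,0,0,-0.037,0.36,0,0,0,-0.037,0.36,0.1,0,0,-0.037,0.36,0.2,0,0.5,-0.037,0.36,0.3,0,1,-0.037,0.36,0.36,0,1,-0.037,0.36,0.36,0,1]}}

```text
t: 9.6
eef_pos: [530.6, 338.4, 183.1]
tcp_rot: [3.132, -0.004, 1.679]
ft_force: [0.5, 0.5, 0.1]
opening: 0.228
grip_force: 0.0
```

Request:
{"op": "servo_tool", "data": {"moves": [0.05,-0.45,0,0,1,0.1,-0.98,0,0,1,0.1,-0.98,0,0,1,0.1,-0.98,0,0,1,0.1,-0.98,0,0,1,0.1,-0.98,0,0,1,0.1,-0.98,0,0,1,0.1,-0.98,0,0,1,0.1,-0.98,0,0,1,0.1,-0.98,0,0,1,0.1,-0.98,0,0,1,0.1,-0.98,0,0,1]}}

```text
t: 10.6
eef_pos: [567.9, -55.0, 176.1]
tcp_rot: [3.141, 0.0, 1.676]
ft_force: [0.6, 0.1, -0.6]
opening: 0.991
grip_force: 0.0
```

Request:
{"op": "servo_tool", "data": {"moves": [0.008,-0.05,0,0,1,0.008,-0.05,-0.1,0,1,0.008,-0.05,-0.14,0,1,0.008,-0.05,-0.14,0,1,0.008,-0.05,-0.14,0,1]}}

```text
t: 11.02
eef_pos: [571.3, -72.4, 119.9]
tcp_rot: [-3.141, -0.0, 1.68]
ft_force: [-0.1, -0.2, 0.1]
opening: 1.003
grip_force: 0.0
```

```bash
python3 - <<'E'
from cell import *
s=state();print(s["eef_pos"],s["tcp_rot"])
E
```

```text
[571.273925   -72.42361597 119.93856891] [-3.14055975e+00 -4.65106677e-04  1.68022337e+00]
```

Request:
{"op": "servo_tool", "data": {"moves": [0.002,-0.007,-0.07,0,1,0.002,-0.007,-0.14,0,1,0.002,-0.007,-0.19,0,1,0.002,-0.007,-0.207,0,1,0.002,-0.007,-0.207,0,1,0.002,-0.007,-0.207,0,0.2,0.002,-0.007,-0.207,0,0.2,0.002,-0.007,-0.207,0,0.2,0.002,-0.007,-0.207,0,0.2,0.002,-0.007,-0.207,0,0.2,0.002,-0.007,-0.207,0,0.2,0.002,-0.007,-0.207,0,0.2]}}

```text
t: 12.02
eef_pos: [572.5, -76.2, 37.3]
tcp_rot: [3.141, 0.0, 1.679]
ft_force: [0.1, 0.4, -0.4]
opening: 0.562
grip_force: 0.0
```

Request:
{"op": "servo_tool", "data": {"moves": [0,0,0,0,0.2,0,0,0.01,0,0.2,0,0,0.02,0,0.2,0,0,0.04,0,0.2,0,0,0.06,0,0.2,0,0,0.06,0,0.2]}}

```text
t: 12.52
eef_pos: [573.1, -76.2, 62.8]
tcp_rot: [3.14, 0.001, 1.679]
ft_force: [-0.3, 0.0, -6.0]
opening: 0.421
grip_force: 30.0
```

Request:
{"op": "servo_tool", "data": {"moves": [0,0,0.05,0,0.2,0,0,0.12,0,0.2,0,0,0.2,0,0.2,0,0,0.23,0,0.2,-0.01,-0.05,0.23,-0.04,0.2,-0.02,-0.12,0.23,-0.08,0.2,-0.03,-0.19,0.23,-0.12,0.2,-0.04,-0.26,0.23,-0.16,0.2,-0.05,-0.33,0.23,-0.2,0.2,-0.06,-0.4,0.23,-0.24,0.2,-0.07,-0.47,0.23,-0.28,0.2,-0.075,-0.54,0.23,-0.32,0.2]}}

```text
t: 13.52
eef_pos: [541.6, -293.3, 153.1]
tcp_rot: [-3.141, 0.0, 0.673]
ft_force: [0.7, -0.1, -5.1]
opening: 0.419
grip_force: 30.0
```

Request:
{"op": "servo_tool", "data": {"moves": [0,-0.03,0,-0.04,0.2,0,-0.06,0,-0.08,0.2,0,-0.06,0,-0.115,0.2,0,-0.06,0,-0.15,0.2,0,-0.06,0,-0.17,0.2,0,-0.06,0,-0.185,0.2,0,-0.06,0,-0.19,0.2,0,-0.06,0,-0.19,0.2,0,-0.06,0,-0.19,0.2]}}

```text
t: 14.27
eef_pos: [542.4, -316.0, 153.0]
tcp_rot: [-3.142, 0.0, 0.084]
ft_force: [-0.1, 0.2, -4.9]
opening: 0.419
grip_force: 30.0
```

```bash
python3 - <<'E'
from cell import *
from h import *
np.set_printoptions(precision=3,suppress=True)
s=state();print(s["eef_pos"],s["tcp_rot"],s["opening"],s["grip_force"],s["ft_force"])
p,d,W=cloud("top");cv2.imwrite("pics/top4.png",p);p2,d2,W2=cloud("side")
a=cv2.resize(p[180:340,240:510],(800,474));b=cv2.resize(p2[150:290,250:450],(800,560))
cv2.imwrite("pics/s4.png",b)
# prism underside from side cloud: points near prism
for n,w in(("top",W),("side",W2)):
    l=loc(w,a=.077,o=(542.9,-316.9))
    m=(abs(l[...,0])<85)&(abs(l[...,0])>35)&(abs(l[...,1])<24)&(l[...,2]>90)&(l[...,2]<230)
    q=l[m];print(n,len(q),q.min(0) if len(q) else 0,q.max(0) if len(q) else 0)
# button
h=cv2.cvtColor(p,cv2.COLOR_BGR2HSV);l=loc(W,o=(559,50));m=(h[...,1]>150)&((h[...,0]<10)|(h[...,0]>170))&(abs(l[...,0])<30)&(l[...,1]>90)
print("btn",l[m].max(0),l[m].min(0))
E
```

```text
[ 542.35  -316.033  153.048] [-3.142  0.     0.084] 0.4187158036952059 29.98853176832199 [-0.076  0.192 -4.882]
top 169 [ 47.715  -5.137 141.271] [ 82.685  20.898 185.318]
side 614 [-78.765 -23.871 139.166] [ 82.703  23.991 184.278]
btn [ 16.264 256.22   71.297] [-19.994 235.62   47.205]
```

View pics/s4.png

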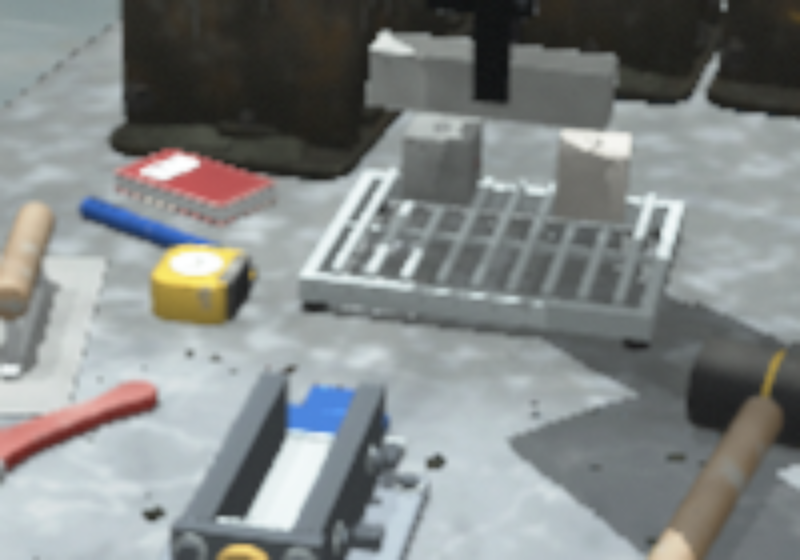

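The prism is held level over the empty half, the gate is down, and the button is back out. Lowering it now.

Request:
{"op": "servo_tool", "data": {"moves": [0,0,-0.05,0,0.2,0,0,-0.1,0,0.2,0,0,-0.15,0,0.2,0,0,-0.19,0,0.2,0,0,-0.22,0,0.2,0,0,-0.24,0,0.2,0,0,-0.255,0,0.2,0,0,-0.26,0,0.2,0,0,-0.26,0,0.2]}}

```text
t: 15.12
eef_pos: [542.6, -316.2, 49.3]
tcp_rot: [3.141, -0.0, 0.082]
ft_force: [0.3, 1.1, -5.7]
opening: 0.414
grip_force: 30.0
```

Request:
{"op": "servo_tool", "data": {"moves": [0,0,-0.003,0,0.2,0,0,-0.006,0,0.2,0,0,-0.009,0,0.2,0,0,-0.009,0,0.2]}}

```text
t: 15.45
eef_pos: [543.3, -316.4, 47.7]
tcp_rot: [3.14, -0.002, 0.082]
ft_force: [-0.5, 4.7, 11.9]
opening: 0.418
grip_force: 30.0
```

Request:
{"op": "servo_tool", "data": {"moves": [0,0,0.004,0,0.2,0,0,0.004,0,0.7,0,0,0.004,0,0.7,0,0,0.004,0,0.7,0,0,0.004,0,0.7,0,0,0.004,0,0.7,0,0,0.004,0,0.7,0,0,0.004,0,0.7,0,0,0.004,0,0.7]}}

```text
t: 16.2
eef_pos: [542.4, -316.1, 47.0]
tcp_rot: [3.142, 0.0, 0.082]
ft_force: [-0.1, -0.3, -0.5]
opening: 0.699
grip_force: 0.0
```

Request:
{"op": "servo_tool", "data": {"moves": [0,0,0.02,0,0.7,0,0,0.06,0,0.7,0,0,0.12,0,0.7,0,0,0.2,0,0.7,0,0,0.28,0,0.7,0,0,0.36,0,0.7,0,0.1,0.4,0,0.7,0,0.2,0.4,0,0.7,0,0.3,0.4,0,0.7,0,0.4,0.4,0,0.7,0,0.4,0.4,0,0.7,0,0.4,0.4,0,0.7]}}

```text
t: 17.2
eef_pos: [542.6, -154.3, 208.1]
tcp_rot: [3.141, -0.001, 0.085]
ft_force: [0.2, 0.5, -0.9]
opening: 0.702
grip_force: 0.0
```

```bash
python3 - <<'E'
from cell import *
from h import *
np.set_printoptions(precision=1,suppress=True)
s=state();print(s["eef_pos"],s["opening"],s["ft_force"])
p,d,W=cloud("top");p2,d2,W2=cloud("side")
l=loc(W,a=.077,o=(542.9,-316.9))
q=l[(abs(l[...,0])<110)&(abs(l[...,1])<50)&(l[...,2]>62)&(l[...,2]<90)]
print(len(q),np.median(q,0));r=cv2.minAreaRect(q[:,:2].astype(np.float32));print(r)
h=cv2.cvtColor(p,cv2.COLOR_BGR2HSV);l=loc(W,o=(559,50));m=(h[...,1]>150)&(d>0)
b=m&((h[...,0]<10)|(h[...,0]>170))&(abs(l[...,0])<30)&(l[...,1]>90);print("btn",l[b].max(0) if b.any() else 0)
g=m&(h[...,0]>100)&(h[...,0]<130)&(abs(l[...,0])<40)&(l[...,1]<-85)&(l[...,1]>-160)
for a,c in((-157,-140),(-110,-95)):
    k=l[g&(l[...,1]>a)&(l[...,1]<c)];print("gate",len(k),np.median(k,0) if len(k) else 0)
cv2.imwrite("pics/f.png",np.hstack([cv2.resize(p[190:340,240:510],(400,222)),cv2.resize(p2[150:261,250:450],(400,222))]))
E
```

```text
[ 542.6 -154.3  208.1] 0.7018868983054842 [ 0.2  0.5 -0.9]
831 [-24.4  -4.3  73.9]
((-1.0199356079101562, -0.8129291534423828), (151.10951232910156, 41.28654861450195), 0.18863388895988464)
btn [ 16.5 255.9  73.4]
gate 0 0
gate 146 [  -0.3 -101.8   27.5]
```

View pics/f.png

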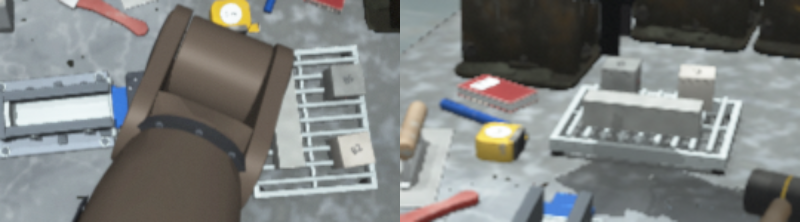

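The prism lies flat on the bars, centred and aligned. The gate is down, the button is out, and the robot is clear.

```bash
python3 -c "
from cell import *
print(job_done())"
```

```text
the job is handed in; nothing more can be done
None
```

The job is handed in, with no verdict returned: the gate is folded down, the button was pressed home and is back out, and the prism lies flat on the empty half of the rack, about 1 mm from the target point by the camera measurement.

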